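# Count the flower pendants into the tray's trough

### The arm

A 6-joint arm with a two-finger parallel gripper is mounted at the origin on a cart in front of the work surface, level with it; the furniture and walls round the work are solid. World frame = base frame: x ahead of the robot, y to its left, z up, the work surface at z = 0. Lengths are in m, angles in rad, forces in N, time in s.
With the tool pointing down it reaches from about 0.375 to 0.975 m from the base axis. Payload 3.8 kg.
Tool frame: the origin (TCP) lies where the fingers leave the gripper's body, on its centre line; the fingertips stand 73 mm ahead of it and the grasp point (between the pads) lies 54 mm ahead of it; z points along the fingers, y is the line along which they close (so a half turn about z gives the same grasp; the last joint's range is limited). The gripper opens to 85 mm and grips with 20 to 120 N. Pads are 22 mm wide; open, the fingers measure 114 mm over their backs; the gripper's body (76 mm by 85 mm) begins 54 mm behind the grasp point. The pads swing forward as they close: fully open they stand 13 mm farther back than shut.
Start: joints at [-1.221, 0.264, 1.604, -0, 1.274, -0.037], TCP at [0.255, -0.625, 0.304] pointing down, gripper open.
Joint ranges: [-2.63, 2.63], [-0.94, 2.18], [0.31, 2.57], [-1.31, 4.45], [0, 2.66], [-2.55, 2.55]. Speed limits (rad/s): [2.57, 2.57, 3.14, 3.14, 3.14, 3.14].

### API

Orientations are given as a rotation vector (axis times angle).
In Python, from workcell import read_state, viewer, bot gives the robot as it stands.
- The arm moves only by the tool jog_arm, never from a script. Its argument "increments" is a list that holds one entry, the list of rows, each a list of 7 numbers: the shift along the tool's x, y, z in units of 30 mm (1.0 is 30 mm), then the turn, a rotation vector about the tool's x, y, z in units of 6 degrees (1.0 is 6 degrees), then the opening, from -1 (shut) to 1 (fully open). A call has exactly 5 rows; each row shifts and turns the commanded pose from where the row before left it, along the tool's axes as they then stand; what a row does not reach is not made up. A row lasts 1/12 s, in which the tool goes at most 41.7 mm and 7.16 degrees, less where a joint would pass 70% of its speed; a pose out of reach is approached as far as the arm can. A call is refused whole if a number of a shift passes 1 or a number of a turn 1, either way. A call with a gripper value outside its range is refused whole. The fingers move at their own pace and stop on an object; "force" is the grip in N (left out, the last holds). Time passes only in rows, so rows that do not move let the fingers close, or fill a call up. It gives the time, the measured TCP pose, the force, the opening and the grip force at its end, in the units of the state.
- read_state(): the state, without advancing time (a new reading comes with each control period).
- viewer.read_camera(name): name is "scene" or "top"; returns (picture, depth): 400x640x3 uint8, blue, green, red; 400x640 float32, m along the optical axis (not along the pixel's ray), 0 where there is no reading.
- viewer.camera_params(name): a dict with "fx", "fy", "cx", "cy" (pixels), "k1" (the pictures are not rectified: a ray, as slopes to the right and down, at radius r is drawn at 1 + k1 r^2 times it, then the intrinsics apply), "R" (3x3) and "t" (3): a world point X has camera coordinates R X + t. Camera axes: x right, y down, z forward; pixel columns grow to the right and rows downward; lengths in m; the calibration is good to about 2 mm. A picture is of the moment at which its call begins. camera_params takes no time and is no camera call.
- bot.finish_job(): hands the job in; it is judged then, once.
The state is a dict: "time": time; "q": joint angles; "joint_vel": joint speeds; "joint_torque": joint torques, N m; "tool_pos": TCP position; "tcp_rot": TCP orientation; "wrist_force": force on the tool from outside, world axes, zero at the start; "torque": the same for the moment, N m; "width": opening from 0.0 (shut) to 1.0 (fully open); "grip_force": force on a finger pad.
Only numpy, scipy, OpenCV 4.12 (cv2) and the standard library are available. Lean on these libraries where they do the work, as an engineer would, in place of code of your own. Each camera call takes 0.05 s, during which the arm holds its last target. There are 200 camera calls.

### The job

On the counting tray, sweep the three flower-shaped pendants with your fingertips across the deck and over its open edge into the trough, leaving the two smooth discs on the deck. Then swing the trough's lid fully shut over them. The clay is brittle, so only push the pieces along, never pinch, press down on or lift them, and leave the bead jar, the wire spool and the side cutters beside the tray where they are.

Things in the scene. Friction and masses are not known exactly. Their poses are not given: they have to be found in the camera images.
- tray: grey counting tray, 240 x 212 mm, fixed. Origin on the bench, under it, 100 mm from its back edge and 112 mm from its trough-side edge. Its x axis runs along the trough, y from the trough to the back rim. Flat deck x -116 to 116, y -41 to 96 mm, top 18 mm above the bench; rims 4 mm thick, 12 mm above the deck, on its back and both sides, none towards the trough. A short spout sticks out of the trough's -x end.
- deck (a point): deck centre, on its top (tray x 0, y 28, z 18 mm). At the start the five pieces lie on the deck in five lanes about 40 mm apart along the tray's x (one piece a lane, centres at tray y -10 to 36 mm), so a straight push along the tray's -y meets one piece only
- trough (a point): centre of the trough floor (tray x 0, y -83, z 4 mm). From the deck's open edge (tray y -41) a slope drops to the floor, which spans y -58 to -108 and x -116 to 116 mm; outer wall (y -108 to -112) and ends are 18 mm high
- lid (a joint): trough lid, grey plate 226 mm along tray x, 70 mm wide, 3 mm thick, with a 50 mm wide tab reaching 83 mm from the hinge. Hinge line along x at tray y -112.5, z 20.5 mm. Radians: 0 shut, flat over the trough; pi/2 upright; limit 2.3. Starts at 1.8 to 2.15, leaning outward, away from the deck. Stiff hinge (0.04 N m): stays wherever left, so push it all the way down
- lid_edge (a point): point on the middle of the lid plate, 72 mm from the hinge line, half-way through its thickness
- flower_a: a scallop-edged clay flower pendant with a small loop on its rim, about 32 mm across and 5 mm thick, 10 to 17 g; origin at the centre of its underside
- flower_b: a scallop-edged clay flower pendant with a small loop on its rim, about 32 mm across and 5 mm thick, 10 to 17 g; origin at the centre of its underside
- flower_c: a scallop-edged clay flower pendant with a small loop on its rim, about 32 mm across and 5 mm thick, 10 to 17 g; origin at the centre of its underside
- disc_a: a smooth-edged disc (pendant blank), 25 mm, 4 mm thick; origin at the centre of its underside; it stays on the deck
- disc_b: a smooth-edged disc (pendant blank), 23 x 25 mm, 4 mm thick; origin at the centre of its underside; it stays on the deck
- bead_jar: glass bead jar with black lid, 38 mm wide, 46 mm high, loose, beyond the tray's back rim; origin at the centre of its underside
- spool: spool of gold wire, 43 mm wide, 22 mm high, loose, beyond the tray's back rim; origin at the centre of its underside
- cutters: small side cutters lying flat, 108 x 106 x 11 mm, loose, on the open bench to the right of the tray; origin at the centre of the underside
Things that resemble listed ones, but are neither listed nor needed, are in the scene too. Leave any yellow look-alike of the flower_b alone.

How it is judged:
On the way, in this order (a step that is already met when the one before it is completed fails the run):
1. all three flower pendants lie in the trough, below the deck, with the lid still open (y of flower_a in the frame of tray between -0.112 and -0.046 m and x of flower_a in the frame of tray between -0.117 and 0.117 m and z of each of flower_a, flower_b, flower_c in the frame of tray below 0.016 m and y of flower_b in the frame of tray between -0.112 and -0.046 m and x of flower_b in the frame of tray between -0.117 and 0.117 m and y of flower_c in the frame of tray between -0.112 and -0.046 m and x of flower_c in the frame of tray between -0.117 and 0.117 m and value of joint lid above 0.9 rad), for 0.2 s.
2. the lid is shut (value of joint lid below 0.08 rad), for 0.2 s.
At the end, for the whole second after the job is handed in: The centres of the three flower pendants are inside the trough (beyond the deck's edge, between its walls, less than 16 mm above the bench), the lid is within 0.08 rad of shut, both smooth discs lie on the deck, and all five are at rest (y of flower_a in the frame of tray between -0.112 and -0.046 m and x of flower_a in the frame of tray between -0.117 and 0.117 m and z of each of flower_a, flower_b, flower_c in the frame of tray below 0.016 m and y of flower_b in the frame of tray between -0.112 and -0.046 m and x of flower_b in the frame of tray between -0.117 and 0.117 m and y of flower_c in the frame of tray between -0.112 and -0.046 m and x of flower_c in the frame of tray between -0.117 and 0.117 m and y of disc_a in the frame of tray between -0.043 and 0.097 m and x of disc_a in the frame of tray between -0.117 and 0.117 m and z of each of disc_a, disc_b in the frame of tray above 0.0155 m and y of disc_b in the frame of tray between -0.043 and 0.097 m and x of disc_b in the frame of tray between -0.117 and 0.117 m and value of joint lid below 0.08 rad and linear speed of each of flower_a, flower_b, flower_c, disc_a, disc_b below 0.02 m/s); the robot touches nothing.
It fails at once if a piece is lifted (its underside's centre more than 41 mm above the bench, 23 mm above the deck) (height (world z) of any of flower_a, flower_b, flower_c, disc_a, disc_b above 0.041 m).
It fails at once if a piece is pinched or pressed hard (more than 6 N) by the fingers (contact force between the fingers and flower_a above 6 N or contact force between the fingers and flower_b above 6 N or contact force between the fingers and flower_c above 6 N or contact force between the fingers and disc_a above 6 N or contact force between the fingers and disc_b above 6 N).
It fails at once if the jar, the spool or the cutters are shifted by more than 15 mm (distance of any of bead_jar, spool, cutters from where it was at the start of the episode above 0.015 m).
It also fails if it takes over 54 s, if anything falls off the work surface, if the arm or the gripper's body presses on something with over 40 N, if the wrist force passes 120 N, or if a joint passes its speed limit or range.

## Working session

There is one attempt and no reset: what is moved stays moved. The work goes in short steps, Python scripts to look and compute and a tool call to move; the robot and the scene stay as the last step left them, time stands still between calls to the robot, and variables do not carry over. Pictures are saved under pics/ and viewed, at most 10 in all, crops included, and the job is handed in when it is done.

Besides the shell and the picture viewer there is one more tool, called by a JSON object that holds its "api" and its "payload". jog_arm: Moves the arm, as the interface text tells. Its arguments: {"type":"object","properties":{"increments":{"type":"array","items":{"type":"array","items":{"type":"array","items":{"type":"number"}}}},"force":{"type":"number"}},"required":["increments"]}

```bash
mkdir -p pics; ls
python3 - <<'E'
from workcell import read_state, viewer, bot
import cv2,numpy as np
for n in("top","scene"):
    p,d=viewer.read_camera(n); cv2.imwrite(f"pics/{n}0.png",p); np.save(f"{n}0.npy",d); print(n,viewer.camera_params(n))
s=read_state();print(s["time"],s["tool_pos"],s["tcp_rot"],s["width"])
E
```

```text
pics
top {'fx': 499.2662106106467, 'fy': 499.2662106106467, 'cx': 325.2286828899884, 'cy': 201.70259527810197, 'k1': -0.09392886863504808, 'R': array([[-0.00815793, -0.99980892,  0.01776414],
       [-0.99871125,  0.00725649, -0.05023138],
       [ 0.05009287, -0.01815103, -0.99857961]]), 't': array([0.04084361, 0.50051151, 0.97914395])}
scene {'fx': 435.3233552550246, 'fy': 435.3233552550246, 'cx': 315.9941850190257, 'cy': 201.19903825692768, 'k1': -0.014407574596349424, 'R': array([[ 0.6035031 , -0.79735855,  0.00183113],
       [-0.39354909, -0.29986434, -0.86902272],
       [ 0.69347178,  0.52373727, -0.49476879]]), 't': array([-0.28774349,  0.2526897 ,  0.74450025])}
0.1 [ 0.25442704 -0.62465561  0.30265987] [-3.08102984e+00 -6.03365063e-01  5.19429255e-04] 0.998920082410083
```

View pics/top0.png

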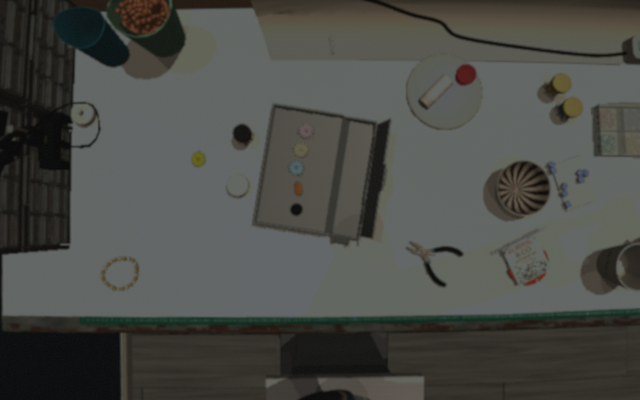

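View pics/scene0.png

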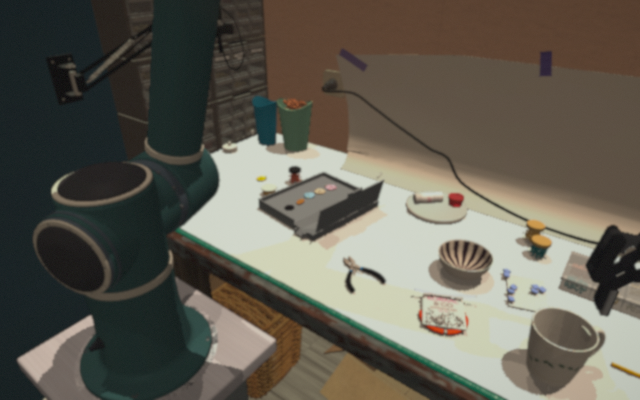

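The top view shows the tray around (320,172), with the deck on the left, the trough at about x≈350, the leaning lid at x≈380 and the spout at (345,240). On the deck are pink (306,131), yellow (301,149), blue (296,169), orange (298,188) and dark (296,209). The yellow look-alike is off the tray at (198,159). Next I'll check a brightened close crop.

```bash
cat > h.py <<'E'
import numpy as np,cv2
from workcell import viewer
def ray(n,uv,z):
    c=viewer.camera_params(n); K=np.array([[c["fx"],0,c["cx"]],[0,c["fy"],c["cy"]],[0,0,1]])
    p=cv2.undistortPoints(np.array([[uv]],float),K,np.array([c["k1"],0,0,0,0]))[0,0]
    R,t=np.array(c["R"]),np.array(c["t"]); o=-R.T@t; d=R.T@np.r_[p,1]
    return o+d*(z-o[2])/d[2]
E
python3 - <<'E'
import cv2,numpy as np
p=cv2.imread("pics/top0.png")[95:250,245:400]
q=cv2.resize(p,None,fx=3.8,fy=3.8,interpolation=cv2.INTER_CUBIC)
cv2.imwrite("pics/crop0.png",np.clip(q*2.0,0,255).astype(np.uint8))
E
```

```text
(no output)
```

View pics/crop0.png

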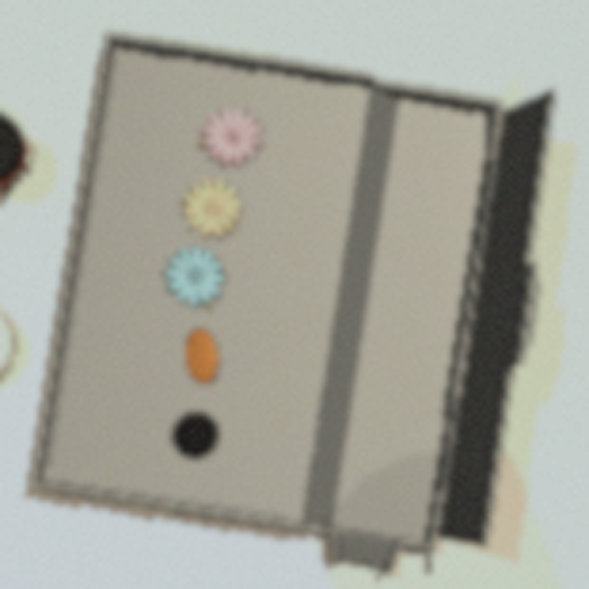

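The crop shows three scalloped flowers: pink (232,136), yellow (212,208) and blue (195,276). The smooth pieces are orange (202,356) and dark (195,435). Tray corners are at about (110,37), (30,495), (497,103) and (430,550). The candidates for flowers are these three plus the yellow piece off the tray at full-image (198,159), which I'll leave alone.

Run:
```python
import cv2,numpy as np
from h import ray
f=lambda u,v:(245+(u+.5)/3.8-.5,95+(v+.5)/3.8-.5)
A=ray("top",f(110,37),.03)[:2];B=ray("top",f(30,495),.03)[:2];C=ray("top",f(497,103),.018)[:2];D=ray("top",f(430,550),.018)[:2]
E1=ray("top",f(370,90),.018)[:2];E2=ray("top",f(307,518),.018)[:2]
print(A,B,C,D,"lens",*[np.linalg.norm(x).round(4) for x in(A-B,C-D,A-C,B-D)])
src=np.array([[.12,.1],[-.12,.1],[.12,-.112],[-.12,-.112]])
dst=np.array([A,B,C,D]); sc=src-src.mean(0);dc=dst-dst.mean(0)
U,S,V=np.linalg.svd(sc.T@dc);R=(U@V).T;t=dst.mean(0)-R@src.mean(0)
yaw=np.arctan2(R[1,0],R[0,0]);print("yaw deg",np.degrees(yaw),"t",t,"res mm",((src@R.T+t-dst)*1e3).round(1).tolist())
np.savez("tray.npz",R=R,t=t)
loc=lambda P:R.T@(P-t)
print("edge",loc(E1),loc(E2))
im=cv2.imread("pics/top0.png");hsv=cv2.cvtColor(im,cv2.COLOR_BGR2HSV)
for n,(u,v) in dict(pink=(232,136),yellow=(212,208),blue=(195,276),orange=(202,356),black=(195,435)).items():
    x,y=f(u,v);x0,y0=int(x)-11,int(y)-9
    c=im[y0:y0+19,x0:x0+23].astype(int); bg=np.median(c.reshape(-1,3),0)
    m=(np.abs(c-bg).sum(2)>25).astype(np.uint8)
    k,l,st,ce=cv2.connectedComponentsWithStats(m);i=l[int(y)-y0,int(x)-x0]
    if i: x,y=x0+ce[i][0],y0+ce[i][1]
    P=ray("top",(x,y),.022);print(n,i and st[i],P.round(4),"tray",loc(P[:2]).round(4))
```

```text
[0.69311455 0.13774724] [0.45579036 0.17907455] [ 0.65995991 -0.0646425 ] [ 0.4257363  -0.02648195] lens 0.2409 0.2373 0.2051 0.2077
yaw deg -9.239174088811211 t [0.55961362 0.0623465 ] res mm [[1.0, 4.0], [1.4, 1.2], [0.1, -2.8], [-2.5, -2.5]]
edge [ 0.11569313 -0.04209579] [-0.11118985 -0.04358532]
pink 0 [0.6421 0.0748 0.022 ] tray [0.0794 0.0255]
yellow 0 [0.6043 0.0854 0.022 ] tray [0.0404 0.0299]
blue 0 [0.5687 0.0944 0.022 ] tray [0.0039 0.0331]
orange [  8   2   9  15 112] [0.5268 0.091  0.022 ] tray [-0.037  0.023]
black [  5   3  14  14 149] [0.4862 0.0948 0.022 ] tray [-0.0777  0.0203]
```

Tray pose: yaw −9.24°, origin (0.560, 0.062). The lanes fall at ±80, ±40 and 0 mm and the deck edge at −43 mm, which matches the description. First I'll turn the tool so that tool x = tray y and tool y = tray x, and close the fingers to a gap of about 12 mm.

{"api": "jog_arm", "payload": {"increments": [[[0, 0, 0, 0, 0, -0.98, -0.72], [0, 0, 0, 0, 0, -0.98, -0.72], [0, 0, 0, 0, 0, -0.98, -0.72], [0, 0, 0, 0, 0, -0.98, -0.72], [0, 0, 0, 0, 0, -0.98, -0.72]]], "force": 20}}

```text
time: 0.52
tool_pos: [0.2545, -0.6248, 0.3031]
tcp_rot: [-2.824, -1.373, -0.0]
wrist_force: [-0.9, -0.1, 0.4]
width: 0.299
grip_force: 0.0
```

{"api": "jog_arm", "payload": {"increments": [[[0, 0, 0, 0, 0, -0.98, -0.72], [0, 0, 0, 0, 0, -0.98, -0.72], [0, 0, 0, 0, 0, -0.98, -0.72], [0, 0, 0, 0, 0, -0.98, -0.72], [0, 0, 0, 0, 0, -0.98, -0.72]]]}}

```text
time: 0.93
tool_pos: [0.2545, -0.6248, 0.3031]
tcp_rot: [-2.383, -2.045, -0.001]
wrist_force: [-0.4, -0.1, -0.2]
width: 0.136
grip_force: 0.0
```

```bash
cat >> h.py <<'E'
from workcell import read_state
from scipy.spatial.transform import Rotation as Ro
def go(x,y,z):
    T=np.load("tray.npz");s=read_state();p=np.array(s["tool_pos"]);R=Ro.from_rotvec(s["tcp_rot"]).as_matrix()
    g=np.r_[T["R"]@[x,y]+T["t"],z]
    l=T["R"].T@(p[:2]-T["t"])
    print("t",s["time"],"world",p.round(4),"tray",l.round(4),"toolx yaw",np.degrees(np.arctan2(R[1,0],R[0,0])).round(2),"down",R[:,2].round(3),"w",round(s["width"],3),"F",np.round(s["wrist_force"],1),"units to goal",(R.T@(g-p)/.03).round(2))
E
python3 -c "
from h import *
go(.079,.074,.16)"
```

```text
t 0.9333 world [ 0.2545 -0.6248  0.3031] tray [-0.1908 -0.7272] toolx yaw 81.25 down [-0.     0.001 -1.   ] w 0.136 F [-0.4 -0.1 -0.2] units to goal [26.62  9.23  4.79]
```

{"api": "jog_arm", "payload": {"increments": [[[0.89, 0.31, 0, 0, 0, 0, -0.72], [0.89, 0.31, 0, 0, 0, 0, -0.72], [0.89, 0.31, 0, 0, 0, 0, -0.72], [0.89, 0.31, 0, 0, 0, 0, -0.72], [0.89, 0.31, 0, 0, 0, 0, -0.72]]]}}

```text
time: 1.35
tool_pos: [0.3217, -0.4992, 0.3031]
tcp_rot: [-2.389, -2.038, -0.0]
wrist_force: [1.3, -0.6, 0.7]
width: 0.139
grip_force: 0.0
```

{"api": "jog_arm", "payload": {"increments": [[[0.89, 0.31, 0, 0, 0, 0, -0.72], [0.89, 0.31, 0, 0, 0, 0, -0.72], [0.89, 0.31, 0, 0, 0, 0, -0.72], [0.89, 0.31, 0, 0, 0, 0, -0.72], [0.89, 0.31, 0, 0, 0, 0, -0.72]]]}}

```text
time: 1.77
tool_pos: [0.3886, -0.3745, 0.3034]
tcp_rot: [-2.389, -2.039, 0.0]
wrist_force: [0.6, 0.2, -0.3]
width: 0.143
grip_force: 0.0
```

{"api": "jog_arm", "payload": {"increments": [[[0.89, 0.31, 0, 0, 0, 0, -0.72], [0.89, 0.31, 0, 0, 0, 0, -0.72], [0.89, 0.31, 0, 0, 0, 0, -0.72], [0.89, 0.31, 0, 0, 0, 0, -0.72], [0.89, 0.31, 0, 0, 0, 0, -0.72]]]}}

```text
time: 2.18
tool_pos: [0.4555, -0.25, 0.3035]
tcp_rot: [-2.389, -2.039, 0.0]
wrist_force: [0.5, 0.1, -0.3]
width: 0.141
grip_force: 0.0
```

{"api": "jog_arm", "payload": {"increments": [[[0.89, 0.31, 0, 0, 0, 0, -0.72], [0.89, 0.31, 0, 0, 0, 0, -0.72], [0.89, 0.31, 0, 0, 0, 0, -0.72], [0.89, 0.31, 0, 0, 0, 0, -0.72], [0.89, 0.31, 0, 0, 0, 0, -0.72]]]}}

```text
time: 2.6
tool_pos: [0.5223, -0.1256, 0.3034]
tcp_rot: [-2.389, -2.039, 0.001]
wrist_force: [0.5, 0.1, -0.6]
width: 0.143
grip_force: 0.0
```

{"api": "jog_arm", "payload": {"increments": [[[0.89, 0.31, 0, 0, 0, 0, -0.72], [0.89, 0.31, 0, 0, 0, 0, -0.72], [0.89, 0.31, 0, 0, 0, 0, -0.72], [0.89, 0.31, 0, 0, 0, 0, -0.72], [0.89, 0.31, 0, 0, 0, 0, -0.72]]]}}

```text
time: 3.02
tool_pos: [0.5892, -0.0011, 0.3033]
tcp_rot: [-2.389, -2.039, 0.001]
wrist_force: [-0.8, -1.1, 0.5]
width: 0.141
grip_force: 0.0
```

{"api": "jog_arm", "payload": {"increments": [[[0.89, 0.31, 0.8, 0, 0, 0, -0.72], [0.89, 0.31, 0.8, 0, 0, 0, -0.72], [0.89, 0.31, 0.8, 0, 0, 0, -0.72], [0.89, 0.31, 0.8, 0, 0, 0, -0.72], [0.89, 0.31, 0.8, 0, 0, 0, -0.72]]]}}

```text
time: 3.43
tool_pos: [0.656, 0.1234, 0.1822]
tcp_rot: [-2.389, -2.039, 0.001]
wrist_force: [-0.5, -0.1, 0.5]
width: 0.138
grip_force: 0.0
```

```bash
python3 -c "
from h import *
go(.079,.074,.11)
p,d=viewer.read_camera('scene');cv2.imwrite('pics/s1.png',np.clip(cv2.resize(p[150:270,230:400],None,fx=4.5,fy=4.5,interpolation=cv2.INTER_CUBIC)*1.5,0,255).astype(np.uint8))"
```

```text
t 3.4333 world [0.656  0.1234 0.1822] tray [0.0854 0.0757] toolx yaw 80.97 down [-0.001 -0.    -1.   ] w 0.138 F [-0.5 -0.1  0.5] units to goal [-0.06 -0.21  2.41]
```

{"api": "jog_arm", "payload": {"increments": [[[-0.06, -0.21, 0.8, 0, 0, 0, -0.72], [0, 0, 0.8, 0, 0, 0, -0.72], [0, 0, 0.8, 0, 0, 0, -0.72], [0, 0, 0.15, 0, 0, 0, -0.72], [0, 0, 0, 0, 0, 0, -0.72]]]}}

```text
time: 3.9
tool_pos: [0.6472, 0.1209, 0.1044]
tcp_rot: [-2.387, -2.037, 0.008]
wrist_force: [0.8, 0.8, 0.0]
width: 0.14
grip_force: 0.0
```

```bash
python3 -c "
from h import *
go(.079,.074,.095)
p,d=viewer.read_camera('scene');cv2.imwrite('pics/s2.png',np.clip(cv2.resize(p[150:270,230:400],None,fx=4.5,fy=4.5,interpolation=cv2.INTER_CUBIC)*1.5,0,255).astype(np.uint8))"
```

```text
t 3.9 world [0.6472 0.1209 0.1044] tray [0.077  0.0719] toolx yaw 80.97 down [-0.006 -0.001 -1.   ] w 0.14 F [0.8 0.8 0. ] units to goal [0.07 0.07 0.31]
```

View pics/s2.png

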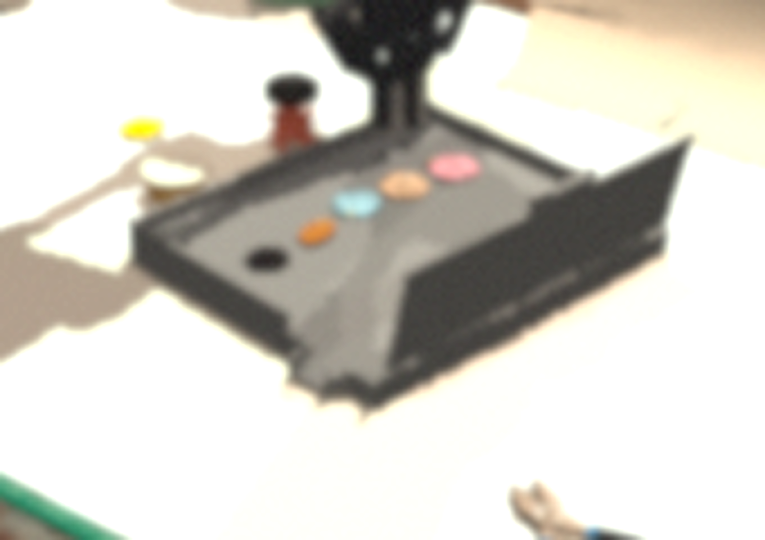

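The tip of the fingers (398,128) is behind pink (452,166) and clear of it. All five pieces are in place and the lid is leaning open. Now I'll lower in small steps.

{"api": "jog_arm", "payload": {"increments": [[[0, 0, 0.12, 0, 0, 0, -0.72], [0, 0, 0.1, 0, 0, 0, -0.72], [0, 0, 0.05, 0, 0, 0, -0.72], [0, 0, 0.05, 0, 0, 0, -0.72], [0, 0, 0, 0, 0, 0, -0.72]]]}}

```text
time: 4.37
tool_pos: [0.6497, 0.1213, 0.0982]
tcp_rot: [2.389, 2.039, 0.001]
wrist_force: [-0.3, 0.1, -0.1]
width: 0.141
grip_force: 0.0
```

{"api": "jog_arm", "payload": {"increments": [[[0, 0, 0.05, 0, 0, 0, -0.72], [0, 0, 0, 0, 0, 0, -0.72], [0, 0, 0, 0, 0, 0, -0.72], [0, 0, 0, 0, 0, 0, -0.72], [0, 0, 0, 0, 0, 0, -0.72]]]}}

```text
time: 4.78
tool_pos: [0.6495, 0.1213, 0.0963]
tcp_rot: [2.39, 2.04, 0.0]
wrist_force: [0.0, -0.1, 0.1]
width: 0.134
grip_force: 0.0
```

```bash
python3 -c "
from h import *
go(.079,.074,.093)"
```

```text
t 4.7833 world [0.6495 0.1213 0.0963] tray [0.0793 0.0727] toolx yaw 80.96 down [ 0.  0. -1.] w 0.134 F [ 0.  -0.1  0.1] units to goal [ 0.04 -0.01  0.11]
```

{"api": "jog_arm", "payload": {"increments": [[[0, 0, 0.06, 0, 0, 0, -0.72], [0, 0, 0, 0, 0, 0, -0.72], [0, 0, 0, 0, 0, 0, -0.72], [0, 0, 0, 0, 0, 0, -0.72], [0, 0, 0, 0, 0, 0, -0.72]]]}}

```text
time: 5.2
tool_pos: [0.6495, 0.1213, 0.0944]
tcp_rot: [2.389, 2.04, -0.0]
wrist_force: [-0.0, -0.4, -0.3]
width: 0.141
grip_force: 0.0
```

{"api": "jog_arm", "payload": {"increments": [[[0, 0, 0.05, 0, 0, 0, -0.72], [0, 0, 0, 0, 0, 0, -0.72], [0, 0, 0, 0, 0, 0, -0.72], [0, 0, 0, 0, 0, 0, -0.72], [0, 0, 0, 0, 0, 0, -0.72]]]}}

```text
time: 5.62
tool_pos: [0.6495, 0.1213, 0.0929]
tcp_rot: [-2.39, -2.039, 0.0]
wrist_force: [0.3, 0.1, 0.2]
width: 0.141
grip_force: 0.0
```

{"api": "jog_arm", "payload": {"increments": [[[0, 0, 0.03, 0, 0, 0, -0.72], [0, 0, 0, 0, 0, 0, -0.72], [0, 0, 0, 0, 0, 0, -0.72], [0, 0, 0, 0, 0, 0, -0.72], [0, 0, 0, 0, 0, 0, -0.72]]]}}

```text
time: 6.03
tool_pos: [0.6495, 0.1213, 0.0921]
tcp_rot: [2.39, 2.04, 0.0]
wrist_force: [0.1, -0.7, 0.6]
width: 0.142
grip_force: 0.0
```

{"api": "jog_arm", "payload": {"increments": [[[-0.12, 0, 0, 0, 0, 0, -0.72], [-0.12, 0, 0, 0, 0, 0, -0.72], [-0.12, 0, 0, 0, 0, 0, -0.72], [-0.12, 0, 0, 0, 0, 0, -0.72], [-0.12, 0, 0, 0, 0, 0, -0.72]]]}}

```text
time: 6.45
tool_pos: [0.6466, 0.103, 0.0921]
tcp_rot: [2.39, 2.039, -0.0]
wrist_force: [0.7, -0.1, -0.4]
width: 0.142
grip_force: 0.0
```

{"api": "jog_arm", "payload": {"increments": [[[-0.12, 0, 0, 0, 0, 0, -0.72], [-0.12, 0, 0, 0, 0, 0, -0.72], [-0.12, 0, 0, 0, 0, 0, -0.72], [-0.12, 0, 0, 0, 0, 0, -0.72], [-0.12, 0, 0, 0, 0, 0, -0.72]]]}}

```text
time: 6.87
tool_pos: [0.6438, 0.0854, 0.0921]
tcp_rot: [2.39, 2.04, 0.0]
wrist_force: [0.6, -0.9, 0.1]
width: 0.139
grip_force: 0.0
```

{"api": "jog_arm", "payload": {"increments": [[[-0.12, 0, 0, 0, 0, 0, -0.72], [-0.12, 0, 0, 0, 0, 0, -0.72], [-0.12, 0, 0, 0, 0, 0, -0.72], [-0.12, 0, 0, 0, 0, 0, -0.72], [-0.12, 0, 0, 0, 0, 0, -0.72]]]}}

```text
time: 7.28
tool_pos: [0.641, 0.0676, 0.0921]
tcp_rot: [2.39, 2.039, 0.0]
wrist_force: [-0.5, 0.8, -0.1]
width: 0.14
grip_force: 0.0
```

```bash
python3 -c "
from h import *
go(.079,-.035,.092)
p,d=viewer.read_camera('scene');cv2.imwrite('pics/s3.png',np.clip(cv2.resize(p[150:270,230:400],None,fx=4.5,fy=4.5,interpolation=cv2.INTER_CUBIC)*1.5,0,255).astype(np.uint8))"
```

```text
t 7.2833 world [0.641  0.0676 0.0921] tray [0.0794 0.0183] toolx yaw 80.96 down [ 0.  0. -1.] w 0.14 F [-0.5  0.8 -0.1] units to goal [-1.78 -0.02  0.  ]
```

View pics/s3.png

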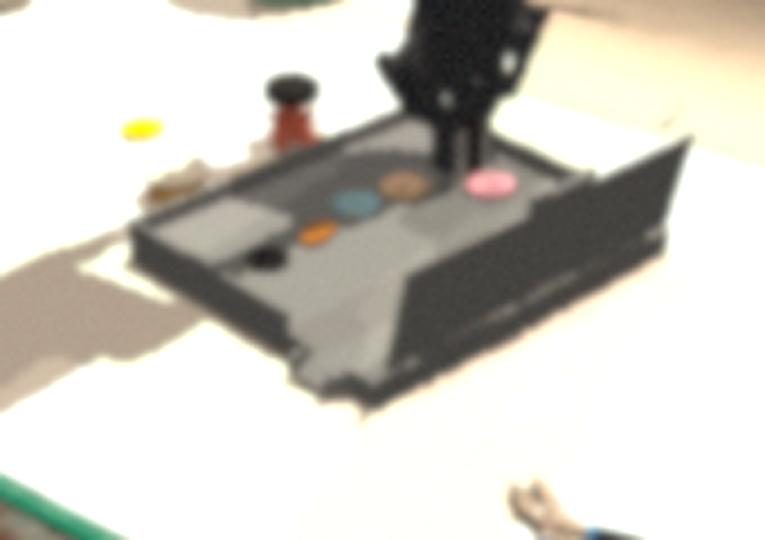

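Pink has moved ahead of the fingers to (490,185) and the others are unmoved. I'll push it over the edge, then lift and go behind yellow.

{"api": "jog_arm", "payload": {"increments": [[[-0.12, 0, 0, 0, 0, 0, -0.72], [-0.12, 0, 0, 0, 0, 0, -0.72], [-0.12, 0, 0, 0, 0, 0, -0.72], [-0.12, 0, 0, 0, 0, 0, -0.72], [-0.12, 0, 0, 0, 0, 0, -0.72]]]}}

```text
time: 7.75
tool_pos: [0.6381, 0.0499, 0.0921]
tcp_rot: [-2.389, -2.04, -0.0]
wrist_force: [-1.0, -0.2, 0.2]
width: 0.14
grip_force: 0.0
```

{"api": "jog_arm", "payload": {"increments": [[[-0.12, 0, 0, 0, 0, 0, -0.72], [-0.12, 0, 0, 0, 0, 0, -0.72], [-0.12, 0, 0, 0, 0, 0, -0.72], [-0.12, 0, 0, 0, 0, 0, -0.72], [-0.12, 0, 0, 0, 0, 0, -0.72]]]}}

```text
time: 8.17
tool_pos: [0.6353, 0.0321, 0.0921]
tcp_rot: [2.39, 2.039, 0.0]
wrist_force: [-0.2, -0.3, -0.2]
width: 0.139
grip_force: 0.0
```

{"api": "jog_arm", "payload": {"increments": [[[-0.12, 0, 0, 0, 0, 0, -0.72], [-0.12, 0, 0, 0, 0, 0, -0.72], [-0.12, 0, 0, 0, 0, 0, -0.72], [-0.12, 0, 0, 0, 0, 0, -0.72], [-0.12, 0, 0, 0, 0, 0, -0.72]]]}}

```text
time: 8.58
tool_pos: [0.6325, 0.0143, 0.0922]
tcp_rot: [2.389, 2.039, 0.0]
wrist_force: [-0.5, -0.6, 0.0]
width: 0.139
grip_force: 0.0
```

{"api": "jog_arm", "payload": {"increments": [[[-0.1, 0, 0, 0, 0, 0, -0.72], [-0.1, 0, 0, 0, 0, 0, -0.72], [-0.1, 0, 0, 0, 0, 0, -0.72], [0, 0, -0.4, 0, 0, 0, -0.72], [0, 0, -0.6, 0, 0, 0, -0.72]]]}}

```text
time: 9.0
tool_pos: [0.6293, 0.0056, 0.1206]
tcp_rot: [-2.387, -2.037, 0.006]
wrist_force: [0.2, 0.3, -1.4]
width: 0.138
grip_force: 0.0
```

{"api": "jog_arm", "payload": {"increments": [[[0.8, 0, 0, 0, 0, 0, -0.72], [0.8, -0.3, 0, 0, 0, 0, -0.72], [0.8, -0.3, 0, 0, 0, 0, -0.72], [0.8, -0.3, 0, 0, 0, 0, -0.72], [0.8, -0.4, 0, 0, 0, 0, -0.72]]]}}

```text
time: 9.42
tool_pos: [0.612, 0.1315, 0.1234]
tcp_rot: [2.389, 2.038, 0.003]
wrist_force: [0.2, 0.1, -0.5]
width: 0.149
grip_force: 0.0
```

```bash
python3 -c "
from h import *
go(.0404,.075,.092)
p,d=viewer.read_camera('scene');cv2.imwrite('pics/s4.png',np.clip(cv2.resize(p[150:270,230:400],None,fx=4.5,fy=4.5,interpolation=cv2.INTER_CUBIC)*1.5,0,255).astype(np.uint8))"
```

```text
t 9.4167 world [0.612  0.1315 0.1234] tray [0.0406 0.0767] toolx yaw 80.94 down [ 0.002  0.    -1.   ] w 0.149 F [ 0.2  0.1 -0.5] units to goal [-0.06 -0.01  1.05]
```

View pics/s4.png

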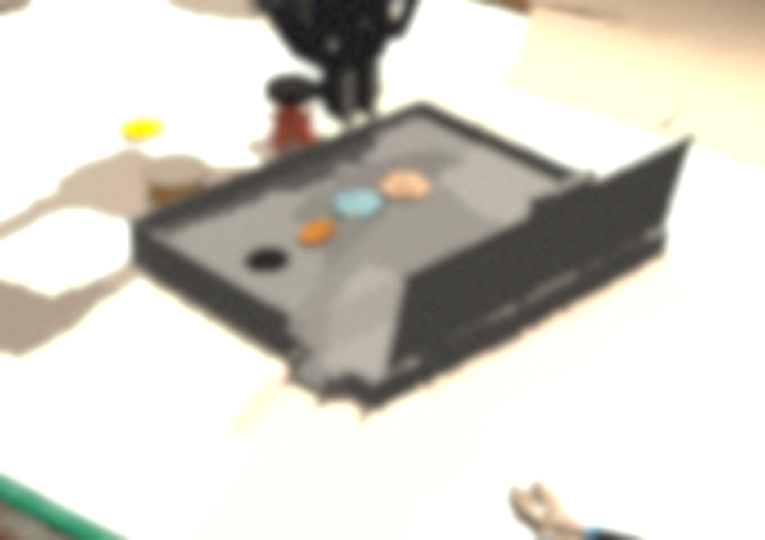

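Pink is off the deck, hidden in the trough behind the lid. Yellow is next.

{"api": "jog_arm", "payload": {"increments": [[[0, 0, 0.5, 0, 0, 0, -0.72], [0, 0, 0.3, 0, 0, 0, -0.72], [0, 0, 0.2, 0, 0, 0, -0.72], [0, 0, 0, 0, 0, 0, -0.72], [0, 0, 0, 0, 0, 0, -0.72]]]}}

```text
time: 9.88
tool_pos: [0.6115, 0.1299, 0.092]
tcp_rot: [-2.39, -2.039, 0.001]
wrist_force: [-0.4, -0.2, 0.1]
width: 0.141
grip_force: 0.0
```

{"api": "jog_arm", "payload": {"increments": [[[-0.12, 0, 0, 0, 0, 0, -0.72], [-0.12, 0, 0, 0, 0, 0, -0.72], [-0.12, 0, 0, 0, 0, 0, -0.72], [-0.12, 0, 0, 0, 0, 0, -0.72], [-0.12, 0, 0, 0, 0, 0, -0.72]]]}}

```text
time: 10.3
tool_pos: [0.6085, 0.1119, 0.0922]
tcp_rot: [2.39, 2.039, -0.0]
wrist_force: [0.4, -0.5, -0.6]
width: 0.138
grip_force: 0.0
```

{"api": "jog_arm", "payload": {"increments": [[[-0.12, 0, 0, 0, 0, 0, -0.72], [-0.12, 0, 0, 0, 0, 0, -0.72], [-0.12, 0, 0, 0, 0, 0, -0.72], [-0.12, 0, 0, 0, 0, 0, -0.72], [-0.12, 0, 0, 0, 0, 0, -0.72]]]}}

```text
time: 10.72
tool_pos: [0.6057, 0.0945, 0.0921]
tcp_rot: [-2.39, -2.039, -0.0]
wrist_force: [-0.6, 0.0, -0.6]
width: 0.141
grip_force: 0.1
```

{"api": "jog_arm", "payload": {"increments": [[[-0.12, 0, 0, 0, 0, 0, -0.72], [-0.12, 0, 0, 0, 0, 0, -0.72], [-0.12, 0, 0, 0, 0, 0, -0.72], [-0.12, 0, 0, 0, 0, 0, -0.72], [-0.12, 0, 0, 0, 0, 0, -0.72]]]}}

```text
time: 11.13
tool_pos: [0.6029, 0.0767, 0.0921]
tcp_rot: [2.389, 2.04, 0.0]
wrist_force: [-0.7, 0.2, 0.2]
width: 0.135
grip_force: 0.1
```

{"api": "jog_arm", "payload": {"increments": [[[-0.12, 0, 0, 0, 0, 0, -0.72], [-0.12, 0, 0, 0, 0, 0, -0.72], [-0.12, 0, 0, 0, 0, 0, -0.72], [-0.12, 0, 0, 0, 0, 0, -0.72], [-0.12, 0, 0, 0, 0, 0, -0.72]]]}}

```text
time: 11.55
tool_pos: [0.6001, 0.0589, 0.0921]
tcp_rot: [2.39, 2.039, 0.0]
wrist_force: [-0.4, 0.7, -0.5]
width: 0.142
grip_force: 0.1
```

{"api": "jog_arm", "payload": {"increments": [[[-0.12, 0, 0, 0, 0, 0, -0.72], [-0.12, 0, 0, 0, 0, 0, -0.72], [-0.12, 0, 0, 0, 0, 0, -0.72], [-0.12, 0, 0, 0, 0, 0, -0.72], [-0.12, 0, 0, 0, 0, 0, -0.72]]]}}

```text
time: 11.97
tool_pos: [0.5973, 0.0411, 0.0921]
tcp_rot: [2.39, 2.039, 0.0]
wrist_force: [0.6, 0.3, 0.3]
width: 0.138
grip_force: 0.1
```

{"api": "jog_arm", "payload": {"increments": [[[-0.12, 0, 0, 0, 0, 0, -0.72], [-0.12, 0, 0, 0, 0, 0, -0.72], [-0.12, 0, 0, 0, 0, 0, -0.72], [-0.12, 0, 0, 0, 0, 0, -0.72], [-0.12, 0, 0, 0, 0, 0, -0.72]]]}}

```text
time: 12.38
tool_pos: [0.5945, 0.0234, 0.0922]
tcp_rot: [2.389, 2.039, 0.0]
wrist_force: [0.1, 0.7, -0.4]
width: 0.142
grip_force: 0.0
```

{"api": "jog_arm", "payload": {"increments": [[[-0.14, 0, 0, 0, 0, 0, -0.72], [-0.14, 0, 0, 0, 0, 0, -0.72], [-0.14, 0, 0, 0, 0, 0, -0.72], [0, 0, -0.4, 0, 0, 0, -0.72], [0, 0, -0.6, 0, 0, 0, -0.72]]]}}

```text
time: 12.8
tool_pos: [0.5906, 0.011, 0.1207]
tcp_rot: [-2.388, -2.037, 0.006]
wrist_force: [-0.2, -0.7, -0.1]
width: 0.138
grip_force: 0.0
```

{"api": "jog_arm", "payload": {"increments": [[[0.8, 0, 0, 0, 0, 0, -0.72], [0.8, -0.3, 0, 0, 0, 0, -0.72], [0.8, -0.3, 0, 0, 0, 0, -0.72], [0.8, -0.3, 0, 0, 0, 0, -0.72], [0.8, -0.3, 0, 0, 0, 0, -0.72]]]}}

```text
time: 13.22
tool_pos: [0.5759, 0.1365, 0.1233]
tcp_rot: [2.39, 2.039, 0.002]
wrist_force: [0.1, 0.1, 0.9]
width: 0.14
grip_force: 0.0
```

```bash
python3 -c "
from h import *
go(.0039,.078,.092)
p,d=viewer.read_camera('scene');cv2.imwrite('pics/s5.png',np.clip(cv2.resize(p[150:270,230:400],None,fx=4.5,fy=4.5,interpolation=cv2.INTER_CUBIC)*1.5,0,255).astype(np.uint8))"
```

```text
t 13.2167 world [0.5759 0.1365 0.1233] tray [0.0041 0.0758] toolx yaw 80.93 down [ 0.001  0.    -1.   ] w 0.14 F [0.1 0.1 0.9] units to goal [ 0.07 -0.01  1.04]
```

View pics/s5.png

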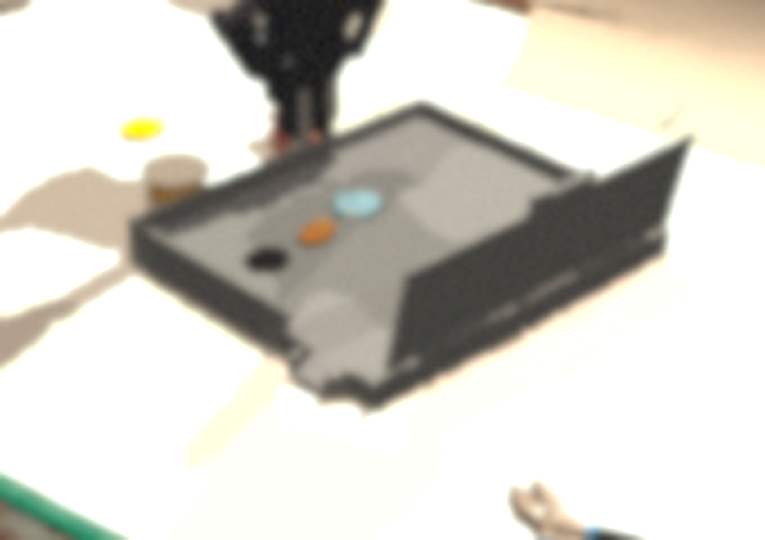

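Yellow is in too; blue (357,202) and the discs are unmoved. Now I'll sweep blue.

{"api": "jog_arm", "payload": {"increments": [[[0, 0, 0.5, 0, 0, 0, -0.72], [0, 0, 0.3, 0, 0, 0, -0.72], [0, 0, 0.2, 0, 0, 0, -0.72], [0, 0, 0, 0, 0, 0, -0.72], [0, 0, 0, 0, 0, 0, -0.72]]]}}

```text
time: 13.68
tool_pos: [0.5758, 0.1349, 0.0919]
tcp_rot: [-2.39, -2.038, 0.001]
wrist_force: [-0.2, -0.4, 0.3]
width: 0.142
grip_force: 0.0
```

{"api": "jog_arm", "payload": {"increments": [[[-0.12, 0, 0, 0, 0, 0, -0.72], [-0.12, 0, 0, 0, 0, 0, -0.72], [-0.12, 0, 0, 0, 0, 0, -0.72], [-0.12, 0, 0, 0, 0, 0, -0.72], [-0.12, 0, 0, 0, 0, 0, -0.72]]]}}

```text
time: 14.1
tool_pos: [0.5729, 0.117, 0.0921]
tcp_rot: [-2.39, -2.039, 0.0]
wrist_force: [-0.1, -0.7, -0.2]
width: 0.138
grip_force: 0.0
```

{"api": "jog_arm", "payload": {"increments": [[[-0.12, 0, 0, 0, 0, 0, -0.72], [-0.12, 0, 0, 0, 0, 0, -0.72], [-0.12, 0, 0, 0, 0, 0, -0.72], [-0.12, 0, 0, 0, 0, 0, -0.72], [-0.12, 0, 0, 0, 0, 0, -0.72]]]}}

```text
time: 14.52
tool_pos: [0.5701, 0.0996, 0.0921]
tcp_rot: [-2.39, -2.039, -0.0]
wrist_force: [-0.3, 0.1, -0.3]
width: 0.142
grip_force: 0.1
```

{"api": "jog_arm", "payload": {"increments": [[[-0.12, 0, 0, 0, 0, 0, -0.72], [-0.12, 0, 0, 0, 0, 0, -0.72], [-0.12, 0, 0, 0, 0, 0, -0.72], [-0.12, 0, 0, 0, 0, 0, -0.72], [-0.12, 0, 0, 0, 0, 0, -0.72]]]}}

```text
time: 14.93
tool_pos: [0.5673, 0.0818, 0.0921]
tcp_rot: [2.39, 2.04, 0.0]
wrist_force: [0.0, 0.1, 0.5]
width: 0.141
grip_force: 0.1
```

{"api": "jog_arm", "payload": {"increments": [[[-0.12, 0, 0, 0, 0, 0, -0.72], [-0.12, 0, 0, 0, 0, 0, -0.72], [-0.12, 0, 0, 0, 0, 0, -0.72], [-0.12, 0, 0, 0, 0, 0, -0.72], [-0.12, 0, 0, 0, 0, 0, -0.72]]]}}

```text
time: 15.35
tool_pos: [0.5644, 0.064, 0.0921]
tcp_rot: [2.39, 2.039, -0.0]
wrist_force: [-0.5, 1.1, -0.6]
width: 0.141
grip_force: 0.1
```

{"api": "jog_arm", "payload": {"increments": [[[-0.12, 0, 0, 0, 0, 0, -0.72], [-0.12, 0, 0, 0, 0, 0, -0.72], [-0.12, 0, 0, 0, 0, 0, -0.72], [-0.12, 0, 0, 0, 0, 0, -0.72], [-0.12, 0, 0, 0, 0, 0, -0.72]]]}}

```text
time: 15.77
tool_pos: [0.5616, 0.0462, 0.0921]
tcp_rot: [-2.39, -2.04, 0.0]
wrist_force: [-0.0, -0.3, 0.5]
width: 0.138
grip_force: 0.1
```

{"api": "jog_arm", "payload": {"increments": [[[-0.12, 0, 0, 0, 0, 0, -0.72], [-0.12, 0, 0, 0, 0, 0, -0.72], [-0.12, 0, 0, 0, 0, 0, -0.72], [-0.12, 0, 0, 0, 0, 0, -0.72], [-0.12, 0, 0, 0, 0, 0, -0.72]]]}}

```text
time: 16.18
tool_pos: [0.5589, 0.0285, 0.0922]
tcp_rot: [2.389, 2.039, 0.0]
wrist_force: [0.7, 0.7, -0.2]
width: 0.142
grip_force: 0.0
```

{"api": "jog_arm", "payload": {"increments": [[[-0.14, 0, 0, 0, 0, 0, -0.72], [-0.14, 0, 0, 0, 0, 0, -0.72], [-0.14, 0, 0, 0, 0, 0, -0.72], [0, 0, -0.4, 0, 0, 0, -0.72], [0, 0, -0.8, 0, 0, 0, -0.72]]]}}

```text
time: 16.6
tool_pos: [0.5541, 0.0161, 0.1257]
tcp_rot: [-2.387, -2.036, 0.008]
wrist_force: [0.1, 0.6, -0.2]
width: 0.139
grip_force: 0.0
```

{"api": "jog_arm", "payload": {"increments": [[[0.8, 0, -0.6, 0, 0, 0, -0.72], [0.8, 0, -0.6, 0, 0, 0, -0.72], [0.8, 0, -0.6, 0, 0, 0, -0.72], [0.8, 0, -0.6, 0, 0, 0, -0.72], [0.8, 0, -0.6, 0, 0, 0, -0.72]]]}}

```text
time: 17.02
tool_pos: [0.5758, 0.1359, 0.2202]
tcp_rot: [2.39, 2.039, 0.001]
wrist_force: [0.2, -0.0, 0.6]
width: 0.138
grip_force: 0.0
```

```bash
python3 -c "
from h import *
go(0,-.2,.18)
p,d=viewer.read_camera('top');cv2.imwrite('pics/t6.png',np.clip(cv2.resize(p[95:250,245:425],None,fx=3.8,fy=3.8,interpolation=cv2.INTER_CUBIC)*2.0,0,255).astype(np.uint8))"
```

```text
t 17.0167 world [0.5758 0.1359 0.2202] tray [0.0041 0.0752] toolx yaw 80.94 down [ 0.001  0.    -1.   ] w 0.138 F [ 0.2 -0.   0.6] units to goal [-9.17 -0.17  1.34]
```

View pics/t6.png

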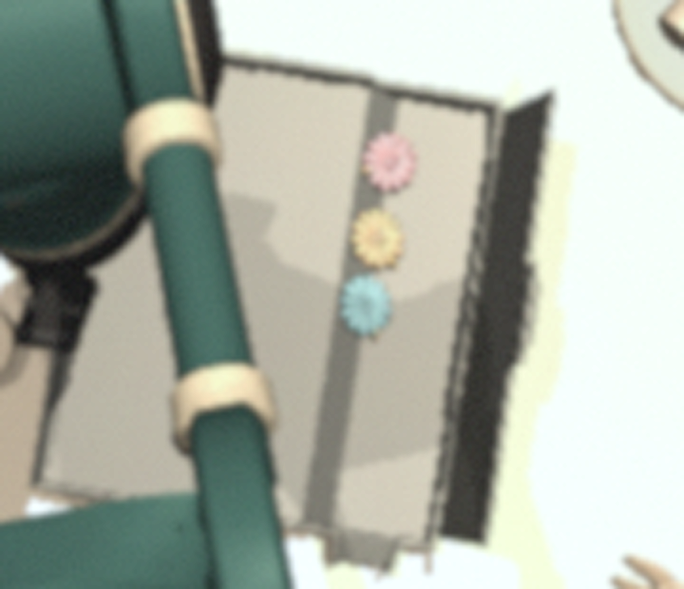

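The flowers at (389,162), (377,239) and (366,305) have gone over the edge but rest on the slope. I'll measure where their centres are.

```bash
python3 -c "
from h import *
T=np.load('tray.npz')
p,d=viewer.read_camera('top')
for u,v in((389,162),(377,239),(366,305),(335,480),(420,400),(260,300),(366,200)):
    x,y=245+(u+.5)/3.8-.5,95+(v+.5)/3.8-.5
    c=viewer.camera_params('top');dd=np.median(d[int(y)-1:int(y)+3,int(x)-1:int(x)+3])
    # height from depth: find z with matching depth
    zs=np.linspace(-.01,.06,71);e=[abs((np.array(c['R'])@ray('top',(x,y),z)+c['t'])[2]-dd) for z in zs];z=zs[int(np.argmin(e))]
    P=ray('top',(x,y),z);print((u,v),'z',z.round(3),'tray',(T['R'].T@(P[:2]-T['t'])).round(4), 'at z=.013:',(T['R'].T@(ray('top',(x,y),.013)[:2]-T['t'])).round(4))
"
```

```text
(389, 162) z 0.015 tray [ 0.08   -0.0578] at z=.013: [ 0.0803 -0.0578]
(377, 239) z 0.017 tray [ 0.0384 -0.0576] at z=.013: [ 0.0389 -0.0577]
(366, 305) z 0.016 tray [ 0.0033 -0.0572] at z=.013: [ 0.0036 -0.0573]
(335, 480) z 0.008 tray [-0.0894 -0.0552] at z=.013: [-0.0894 -0.0551]
(420, 400) z 0.005 tray [-0.0408 -0.0933] at z=.013: [-0.0413 -0.0927]
(260, 300) z 0.019 tray [-0.003  -0.0021] at z=.013: [-0.0024 -0.002 ]
(366, 200) z 0.014 tray [ 0.0583 -0.0489] at z=.013: [ 0.0585 -0.0489]
```

The centres sit at y≈−57 mm with undersides about 11 mm up, so the region test is met. Their upper edges still rest on the deck lip, though, and that could hold the lid up. I'll nudge each one farther in, blue first.

{"api": "jog_arm", "payload": {"increments": [[[-0.6, 0, 0.6, 0, 0, 0, -0.72], [-0.6, 0, 0.6, 0, 0, 0, -0.72], [-0.6, 0, 0.6, 0, 0, 0, -0.72], [-0.6, 0, 0.6, 0, 0, 0, -0.72], [-0.6, 0, 0.6, 0, 0, 0, -0.72]]]}}

```text
time: 17.53
tool_pos: [0.5608, 0.0447, 0.1274]
tcp_rot: [-2.389, -2.04, 0.001]
wrist_force: [1.1, 0.6, 0.5]
width: 0.141
grip_force: 0.0
```

{"api": "jog_arm", "payload": {"increments": [[[0, 0, 0.5, 0, 0, 0, -0.72], [0, 0, 0.4, 0, 0, 0, -0.72], [0, 0, 0.2, 0, 0, 0, -0.72], [0, 0, 0.1, 0, 0, 0, -0.72], [0, 0, 0, 0, 0, 0, -0.72]]]}}

```text
time: 17.95
tool_pos: [0.5615, 0.0462, 0.0919]
tcp_rot: [-2.389, -2.04, 0.001]
wrist_force: [-0.1, -0.0, -0.1]
width: 0.14
grip_force: 0.0
```

{"api": "jog_arm", "payload": {"increments": [[[-0.11, 0, 0, 0, 0, 0, -0.72], [-0.11, 0, 0, 0, 0, 0, -0.72], [-0.11, 0, 0, 0, 0, 0, -0.72], [-0.11, 0, 0, 0, 0, 0, -0.72], [-0.11, 0, 0, 0, 0, 0, -0.72]]]}}

```text
time: 18.37
tool_pos: [0.5592, 0.0294, 0.0926]
tcp_rot: [2.389, 2.039, 0.001]
wrist_force: [-0.5, -0.5, 0.1]
width: 0.14
grip_force: 0.0
```

{"api": "jog_arm", "payload": {"increments": [[[-0.11, 0, 0, 0, 0, 0, -0.72], [-0.11, 0, 0, 0, 0, 0, -0.72], [-0.11, 0, 0, 0, 0, 0, -0.72], [-0.11, 0, 0, 0, 0, 0, -0.72], [-0.11, 0, 0, 0, 0, 0, -0.72]]]}}

```text
time: 18.78
tool_pos: [0.5563, 0.013, 0.0921]
tcp_rot: [-2.39, -2.039, 0.0]
wrist_force: [-0.7, -0.8, -0.1]
width: 0.137
grip_force: 0.0
```

{"api": "jog_arm", "payload": {"increments": [[[-0.11, 0, 0, 0, 0, 0, -0.72], [-0.11, 0, 0, 0, 0, 0, -0.72], [-0.11, 0, 0, 0, 0, 0, -0.72], [-0.11, 0, 0, 0, 0, 0, -0.72], [0, 0, 0, 0, 0, 0, -0.72]]]}}

```text
time: 19.2
tool_pos: [0.5542, -0.0002, 0.0921]
tcp_rot: [2.39, 2.039, -0.0]
wrist_force: [-0.2, 0.3, -0.1]
width: 0.144
grip_force: 0.0
```

```bash
python3 -c "
from h import *
go(.0039,-.015,.092)
p,d=viewer.read_camera('top');cv2.imwrite('pics/t7.png',np.clip(cv2.resize(p[95:250,245:425],None,fx=3.8,fy=3.8,interpolation=cv2.INTER_CUBIC)*2.0,0,255).astype(np.uint8))"
```

```text
t 19.2 world [ 5.542e-01 -2.000e-04  9.210e-02] tray [ 0.0047 -0.0626] toolx yaw 80.94 down [-0. -0. -1.] w 0.144 F [-0.2  0.3 -0.1] units to goal [ 1.59 -0.02  0.  ]
```

View pics/t7.png

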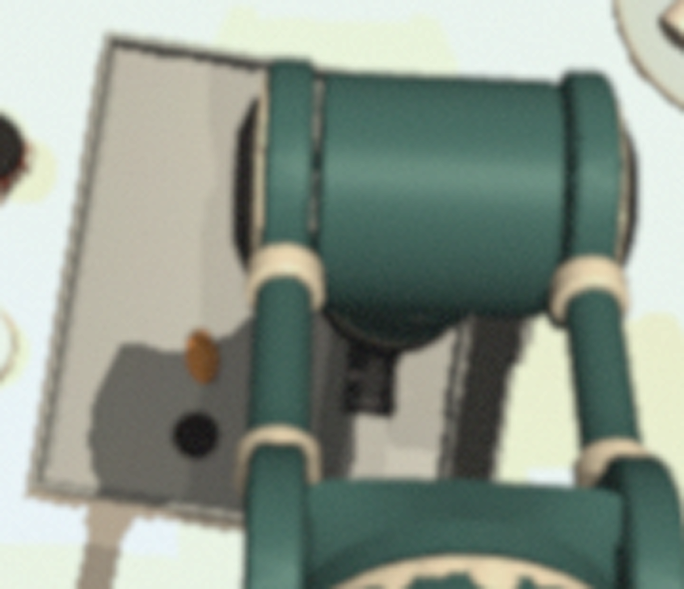

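The discs are unmoved at (202,356) and (195,435); the arm hides the trough. I'll nudge yellow and pink the same way.

{"api": "jog_arm", "payload": {"increments": [[[0.1, 0, -0.5, 0, 0, 0, -0.72], [0.4, 0, -0.5, 0, 0, 0, -0.72], [0.5, 0.4, 0, 0, 0, 0, -0.72], [0.5, 0.4, 0, 0, 0, 0, -0.72], [0.04, 0.35, 0, 0, 0, 0, -0.72]]]}}

```text
time: 19.67
tool_pos: [0.5969, 0.0425, 0.1228]
tcp_rot: [2.388, 2.041, 0.003]
wrist_force: [1.2, 0.3, -0.0]
width: 0.135
grip_force: 0.0
```

{"api": "jog_arm", "payload": {"increments": [[[0, 0, 0.5, 0, 0, 0, -0.72], [0, 0, 0.3, 0, 0, 0, -0.72], [0, 0, 0.2, 0, 0, 0, -0.72], [0, 0, 0, 0, 0, 0, -0.72], [-0.11, 0, 0, 0, 0, 0, -0.72]]]}}

```text
time: 20.08
tool_pos: [0.5944, 0.0372, 0.0914]
tcp_rot: [-2.389, -2.039, 0.002]
wrist_force: [0.1, 0.0, -1.2]
width: 0.142
grip_force: 0.0
```

{"api": "jog_arm", "payload": {"increments": [[[-0.11, 0, 0, 0, 0, 0, -0.72], [-0.11, 0, 0, 0, 0, 0, -0.72], [-0.11, 0, 0, 0, 0, 0, -0.72], [-0.11, 0, 0, 0, 0, 0, -0.72], [-0.11, 0, 0, 0, 0, 0, -0.72]]]}}

```text
time: 20.5
tool_pos: [0.5924, 0.0205, 0.0921]
tcp_rot: [-2.39, -2.039, 0.0]
wrist_force: [0.3, 0.5, 0.7]
width: 0.142
grip_force: 0.0
```

{"api": "jog_arm", "payload": {"increments": [[[-0.11, 0, 0, 0, 0, 0, -0.72], [-0.11, 0, 0, 0, 0, 0, -0.72], [-0.11, 0, 0, 0, 0, 0, -0.72], [-0.11, 0, 0, 0, 0, 0, -0.72], [-0.11, 0, 0, 0, 0, 0, -0.72]]]}}

```text
time: 20.92
tool_pos: [0.5899, 0.0044, 0.0921]
tcp_rot: [-2.39, -2.039, 0.0]
wrist_force: [-0.0, -0.8, -1.0]
width: 0.144
grip_force: 0.0
```

{"api": "jog_arm", "payload": {"increments": [[[-0.11, 0, 0, 0, 0, 0, -0.72], [-0.11, 0, 0, 0, 0, 0, -0.72], [-0.11, 0, 0, 0, 0, 0, -0.72], [0.1, 0, -0.5, 0, 0, 0, -0.72], [0.4, 0, -0.5, 0, 0, 0, -0.72]]]}}

```text
time: 21.33
tool_pos: [0.5893, 0.0084, 0.121]
tcp_rot: [-2.39, -2.036, 0.005]
wrist_force: [0.4, 0.0, 0.1]
width: 0.141
grip_force: 0.0
```

{"api": "jog_arm", "payload": {"increments": [[[0.5, 0.4, 0, 0, 0, 0, -0.72], [0.5, 0.5, 0, 0, 0, 0, -0.72], [0.04, 0.45, 0, 0, 0, 0, -0.72], [0, 0, 0.5, 0, 0, 0, -0.72], [0, 0, 0.3, 0, 0, 0, -0.72]]]}}

```text
time: 21.75
tool_pos: [0.6367, 0.0344, 0.098]
tcp_rot: [2.388, 2.039, 0.002]
wrist_force: [0.7, -0.8, -0.5]
width: 0.136
grip_force: 0.0
```

{"api": "jog_arm", "payload": {"increments": [[[0, 0, 0.2, 0, 0, 0, -0.72], [0, 0, 0, 0, 0, 0, -0.72], [-0.11, 0, 0, 0, 0, 0, -0.72], [-0.11, 0, 0, 0, 0, 0, -0.72], [-0.11, 0, 0, 0, 0, 0, -0.72]]]}}

```text
time: 22.17
tool_pos: [0.6334, 0.0239, 0.0917]
tcp_rot: [-2.389, -2.039, 0.001]
wrist_force: [0.9, 0.7, 0.6]
width: 0.144
grip_force: 0.0
```

{"api": "jog_arm", "payload": {"increments": [[[-0.11, 0, 0, 0, 0, 0, -0.72], [-0.11, 0, 0, 0, 0, 0, -0.72], [-0.11, 0, 0, 0, 0, 0, -0.72], [-0.11, 0, 0, 0, 0, 0, -0.72], [-0.11, 0, 0, 0, 0, 0, -0.72]]]}}

```text
time: 22.58
tool_pos: [0.6314, 0.0077, 0.0921]
tcp_rot: [2.39, 2.039, 0.0]
wrist_force: [-0.2, 0.0, 0.1]
width: 0.137
grip_force: 0.0
```

{"api": "jog_arm", "payload": {"increments": [[[-0.11, 0, 0, 0, 0, 0, -0.72], [-0.11, 0, 0, 0, 0, 0, -0.72], [-0.11, 0, 0, 0, 0, 0, -0.72], [-0.11, 0, 0, 0, 0, 0, -0.72], [-0.11, 0, 0, 0, 0, 0, -0.72]]]}}

```text
time: 23.0
tool_pos: [0.6288, -0.0085, 0.092]
tcp_rot: [-2.39, -2.039, 0.0]
wrist_force: [-0.1, 0.5, -0.5]
width: 0.14
grip_force: 0.0
```

{"api": "jog_arm", "payload": {"increments": [[[-0.11, 0, 0, 0, 0, 0, -0.72], [0.1, 0, -0.6, 0, 0, 0, -0.72], [0.4, 0, -0.8, 0, 0, 0, -0.72], [0.8, 0, -0.8, 0, 0, 0, -0.72], [0.8, 0, -0.8, 0, 0, 0, -0.72]]]}}

```text
time: 23.42
tool_pos: [0.638, 0.0505, 0.1827]
tcp_rot: [-2.391, -2.037, 0.001]
wrist_force: [0.4, 0.1, -0.1]
width: 0.136
grip_force: 0.0
```

{"api": "jog_arm", "payload": {"increments": [[[0.8, 0, -0.5, 0, 0, 0, -1], [0.8, 0, -0.5, 0, 0, 0, -1], [0.8, 0, -0.5, 0, 0, 0, -1], [0.6, 0, 0, 0, 0, 0, -1], [0, 0, 0, 0, 0, 0, -1]]]}}

```text
time: 23.83
tool_pos: [0.6536, 0.1431, 0.2291]
tcp_rot: [2.386, 2.042, 0.007]
wrist_force: [0.1, -0.4, 0.1]
width: 0.001
grip_force: 0.0
```

```bash
python3 -c "
from h import *
go(0,-.2,.18)
p,d=viewer.read_camera('top');cv2.imwrite('pics/t8.png',np.clip(cv2.resize(p[95:250,245:425],None,fx=3.8,fy=3.8,interpolation=cv2.INTER_CUBIC)*2.0,0,255).astype(np.uint8))
T=np.load('tray.npz')
m=(cv2.cvtColor(p,cv2.COLOR_BGR2HSV)[...,1]>50).astype(np.uint8);m[:,:330]=0;m[:,375:]=0;m[:110]=0;m[235:]=0
k,l,st,ce=cv2.connectedComponentsWithStats(m)
for i in range(1,k):
    if 60<st[i][4]<400: P=ray('top',ce[i],.01);print(st[i],p[int(ce[i][1]),int(ce[i][0])],'tray',(T['R'].T@(P[:2]-T['t'])).round(4),'depthz',(.979-np.median(d[l==i])).round(3))
"
```

```text
t 23.8333 world [0.6536 0.1431 0.2291] tray [0.0798 0.0948] toolx yaw 81.12 down [ 0.004  0.002 -1.   ] w 0.001 F [ 0.1 -0.4  0.1] units to goal [-9.81 -2.73  1.6 ]
[340 134  15  11 132] [ 82  83 110] tray [ 0.0782 -0.0579] depthz -0.017
[337 149  15  17 187] [ 72  90 106] tray [ 0.0397 -0.0576] depthz -0.016
```

Pink and yellow haven't moved (still y≈−58 mm), so the tips passed over them. With the fingers shut, the tips reach a little lower. I'll retry on pink from behind, with a height check first.

{"api": "jog_arm", "payload": {"increments": [[[-0.72, 0, 0.6, 0, 0, 0, -1], [-0.72, 0, 0.6, 0, 0, 0, -1], [-0.72, 0, 0.6, 0, 0, 0, -1], [-0.72, 0, 0.6, 0, 0, 0, -1], [-0.72, 0, 0.6, 0, 0, 0, -1]]]}}

```text
time: 24.3
tool_pos: [0.6342, 0.0309, 0.1354]
tcp_rot: [-2.389, -2.039, 0.003]
wrist_force: [0.5, 0.5, -0.5]
width: -0.002
grip_force: 0.0
```

{"api": "jog_arm", "payload": {"increments": [[[0, 0, 0.7, 0, 0, 0, -1], [0, 0, 0.5, 0, 0, 0, -1], [0, 0, 0.25, 0, 0, 0, -1], [0, 0, 0.08, 0, 0, 0, -1], [0, 0, 0, 0, 0, 0, -1]]]}}

```text
time: 24.72
tool_pos: [0.6344, 0.0318, 0.0909]
tcp_rot: [-2.389, -2.038, 0.004]
wrist_force: [-0.7, -0.1, 0.7]
width: -0.001
grip_force: 0.0
```

```bash
python3 -c "
from h import *
go(.079,-.062,.0905)
p,d=viewer.read_camera('scene')
T=np.load('tray.npz')
m=(cv2.cvtColor(p,cv2.COLOR_BGR2HSV)[...,1]>60).astype(np.uint8)
# fingertip height: lowest dark pixel column near projected tip
c=viewer.camera_params('scene');X=np.r_[T['R']@[.079,-.015]+T['t'],.0]
s=read_state()['tool_pos']
for z in(.018,.03,.05):
    q=np.array(c['R'])@np.r_[s[:2],z]+c['t'];u=c['fx']*q[0]/q[2]+c['cx'];v=c['fy']*q[1]/q[2]+c['cy'];print(z,u.round(1),v.round(1))
print(p[170:205,int(u)].sum(1).tolist())
"
```

```text
t 24.7167 world [0.6344 0.0318 0.0909] tray [ 0.0787 -0.0182] toolx yaw 80.93 down [-0.003 -0.001 -1.   ] w -0.001 F [-0.7 -0.1  0.7] units to goal [-1.46  0.01  0.02]
0.018 341.5 193.0
0.03 341.7 189.1
0.05 341.9 182.6
[57, 64, 68, 64, 64, 66, 60, 63, 64, 62, 67, 70, 72, 91, 93, 105, 104, 103, 106, 106, 106, 111, 130, 154, 181, 224, 263, 282, 292, 294, 270, 206, 153, 136, 132]
```

{"api": "jog_arm", "payload": {"increments": [[[-0.11, 0, 0, 0, 0, 0, -1], [-0.11, 0, 0, 0, 0, 0, -1], [-0.11, 0, 0, 0, 0, 0, -1], [-0.11, 0, 0, 0, 0, 0, -1], [-0.11, 0, 0, 0, 0, 0, -1]]]}}

```text
time: 25.18
tool_pos: [0.6328, 0.0163, 0.0912]
tcp_rot: [2.389, 2.039, 0.0]
wrist_force: [0.5, 0.1, -0.5]
width: -0.001
grip_force: 0.0
```

{"api": "jog_arm", "payload": {"increments": [[[-0.11, 0, 0, 0, 0, 0, -1], [-0.11, 0, 0, 0, 0, 0, -1], [-0.11, 0, 0, 0, 0, 0, -1], [-0.11, 0, 0, 0, 0, 0, -1], [-0.11, 0, 0, 0, 0, 0, -1]]]}}

```text
time: 25.6
tool_pos: [0.6302, 0.0001, 0.0912]
tcp_rot: [-2.39, -2.039, 0.0]
wrist_force: [-0.6, -0.0, -0.7]
width: 0.003
grip_force: 0.0
```

{"api": "jog_arm", "payload": {"increments": [[[-0.11, 0, 0, 0, 0, 0, -1], [-0.11, 0, 0, 0, 0, 0, -1], [-0.11, 0, 0, 0, 0, 0, -1], [-0.11, 0, 0, 0, 0, 0, -1], [0, 0, 0, 0, 0, 0, -1]]]}}

```text
time: 26.02
tool_pos: [0.6281, -0.0132, 0.0912]
tcp_rot: [2.39, 2.039, -0.0]
wrist_force: [0.2, 0.1, 0.1]
width: -0.001
grip_force: 0.0
```

{"api": "jog_arm", "payload": {"increments": [[[0.1, 0, -0.6, 0, 0, 0, -1], [0.8, 0, -0.8, 0, 0, 0, -1], [0.9, 0, -0.8, 0, 0, 0, -1], [0.9, 0, -0.8, 0, 0, 0, -1], [0.9, 0, -0.8, 0, 0, 0, -1]]]}}

```text
time: 26.43
tool_pos: [0.6451, 0.0949, 0.2063]
tcp_rot: [-2.39, -2.038, 0.0]
wrist_force: [0.3, -0.4, -0.6]
width: 0.002
grip_force: 0.0
```

```bash
python3 -c "
from h import *
go(.0035,-.015,.12)
p,d=viewer.read_camera('top');cv2.imwrite('pics/t9.png',np.clip(cv2.resize(p[95:250,245:425],None,fx=3.8,fy=3.8,interpolation=cv2.INTER_CUBIC)*2.0,0,255).astype(np.uint8))
T=np.load('tray.npz')
m=(cv2.cvtColor(p,cv2.COLOR_BGR2HSV)[...,1]>50).astype(np.uint8);m[:,:330]=0;m[:,375:]=0;m[:110]=0;m[235:]=0
k,l,st,ce=cv2.connectedComponentsWithStats(m)
for i in range(1,k):
    if 30<st[i][4]<400: P=ray('top',ce[i],.01);print(st[i],p[int(ce[i][1]),int(ce[i][0])],'tray',(T['R'].T@(P[:2]-T['t'])).round(4))
"
```

```text
t 26.4333 world [0.6451 0.0949 0.2063] tray [0.0791 0.0459] toolx yaw 80.92 down [-0.  0. -1.] w 0.002 F [ 0.3 -0.4 -0.6] units to goal [-2.02 -2.53  2.88]
[330 110  15  13 162] [52 57 39] tray [ 0.1214 -0.03  ]
[330 124   8  15  54] [ 88 105 114] tray [ 0.0927 -0.0258]
[342 124   9   8  33] [ 91 109 119] tray [ 0.1012 -0.0532]
[330 182   9   9  45] [ 81  97 105] tray [-0.0212 -0.0465]
```

View pics/t9.png

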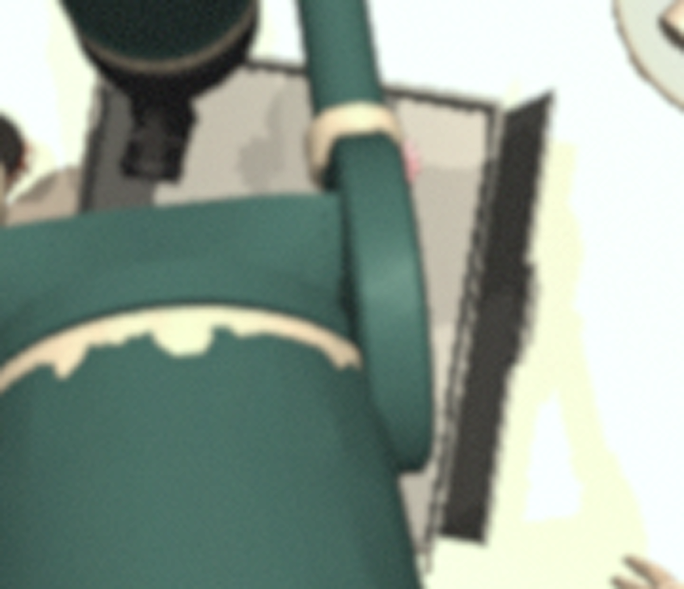

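Last picture: the tray-edge view is mostly blocked, with pink's right edge at about (420,162), so it shifted a little. Tips at 18 mm passed right over it, so its edge is at or below deck level and shouldn't block the lid. Step 1 holds. Now I'll go outside the lid.

{"api": "jog_arm", "payload": {"increments": [[[-0.84, -0.27, 0, 0, 0, 0, -1], [-0.84, -0.27, 0, 0, 0, 0, -1], [-0.84, -0.27, 0, 0, 0, 0, -1], [-0.84, -0.27, 0, 0, 0, 0, -1], [-0.84, -0.27, 0, 0, 0, 0, -1]]]}}

```text
time: 26.9
tool_pos: [0.5846, -0.0248, 0.2051]
tcp_rot: [2.389, 2.04, 0.0]
wrist_force: [-0.7, 0.3, 0.6]
width: 0.0
grip_force: 0.0
```

{"api": "jog_arm", "payload": {"increments": [[[-0.84, -0.27, 0, 0, 0, 0, -1], [-0.84, -0.27, 0, 0, 0, 0, -1], [-0.84, -0.27, 0, 0, 0, 0, -1], [-0.84, -0.27, 0, 0, 0, 0, -1], [-0.84, -0.27, 0, 0, 0, 0, -1]]]}}

```text
time: 27.32
tool_pos: [0.5248, -0.1431, 0.2052]
tcp_rot: [2.389, 2.04, 0.0]
wrist_force: [-0.7, -0.4, -1.0]
width: -0.001
grip_force: 0.0
```

```bash
python3 -c "
from h import *
go(0,-.205,.138)
T=np.load('tray.npz');p,d=viewer.read_camera('top')
m=(cv2.cvtColor(p,cv2.COLOR_BGR2HSV)[...,1]>40).astype(np.uint8);m[:,:330]=0;m[:,372:]=0;m[:110]=0;m[230:]=0
k,l,st,ce=cv2.connectedComponentsWithStats(m)
for i in range(1,k):
    if 30<st[i][4]<500: P=ray('top',ce[i],.01);print(st[i],p[int(ce[i][1]),int(ce[i][0])],'tray',(T['R'].T@(P[:2]-T['t'])).round(4))
"
```

```text
t 27.3167 world [ 0.5248 -0.1431  0.2052] tray [-0.0014 -0.2084] toolx yaw 80.98 down [ 0. -0. -1.] w -0.001 F [-0.7 -0.4 -1. ] units to goal [0.11 0.05 2.24]
[340 131  15  15 127] [ 87  89 106] tray [ 0.0794 -0.0593]
[337 149  15  17 202] [ 75  93 105] tray [ 0.0394 -0.058 ]
[335 168  12  15 121] [93 94 78] tray [ 0.0036 -0.0564]
```

All three are in the trough. Now I'll lower and push the lid up and over.

{"api": "jog_arm", "payload": {"increments": [[[0, 0, 0.7, 0, 0, 0, -1], [0, 0, 0.7, 0, 0, 0, -1], [0, 0, 0.7, 0, 0, 0, -1], [0, 0, 0.14, 0, 0, 0, -1], [0, 0, 0, 0, 0, 0, -1]]]}}

```text
time: 27.78
tool_pos: [0.524, -0.1416, 0.136]
tcp_rot: [-2.387, -2.037, 0.004]
wrist_force: [-0.6, -0.1, 0.9]
width: 0.001
grip_force: 0.0
```

{"api": "jog_arm", "payload": {"increments": [[[0.2, 0, 0, 0, 0, 0, -1], [0.2, 0, 0, 0, 0, 0, -1], [0.2, 0, 0, 0, 0, 0, -1], [0.2, 0, 0, 0, 0, 0, -1], [0.2, 0, 0, 0, 0, 0, -1]]]}}

```text
time: 28.2
tool_pos: [0.531, -0.1117, 0.139]
tcp_rot: [2.388, 2.039, 0.002]
wrist_force: [-1.4, -0.0, 0.2]
width: -0.001
grip_force: 0.0
```

{"api": "jog_arm", "payload": {"increments": [[[0.2, 0, 0, 0, 0, 0, -1], [0.2, 0, 0, 0, 0, 0, -1], [0.2, 0, 0, 0, 0, 0, -1], [0.2, 0, 0, 0, 0, 0, -1], [0.2, 0, 0, 0, 0, 0, -1]]]}}

```text
time: 28.62
tool_pos: [0.535, -0.0822, 0.138]
tcp_rot: [-2.389, -2.04, -0.0]
wrist_force: [0.8, -0.2, -0.8]
width: -0.004
grip_force: 0.0
```

{"api": "jog_arm", "payload": {"increments": [[[0.2, 0, 0, 0, 0, 0, -1], [0.2, 0, 0, 0, 0, 0, -1], [0.2, 0, 0, 0, 0, 0, -1], [0.2, 0, 0, 0, 0, 0, -1], [0.2, 0, 0, 0, 0, 0, -1]]]}}

```text
time: 29.03
tool_pos: [0.5398, -0.0527, 0.1379]
tcp_rot: [2.389, 2.039, -0.0]
wrist_force: [-0.2, -1.3, -0.5]
width: -0.003
grip_force: 0.4
```

{"api": "jog_arm", "payload": {"increments": [[[0.2, 0, 0, 0, 0, 0, -1], [0.2, 0, 0, 0, 0, 0, -1], [0.1, 0, 0, 0, 0, 0, -1], [0, 0, 0, 0, 0, 0, -1], [0, 0, 0, 0, 0, 0, -1]]]}}

```text
time: 29.45
tool_pos: [0.5421, -0.0381, 0.138]
tcp_rot: [-2.389, -2.04, -0.0]
wrist_force: [0.1, -0.4, -0.3]
width: -0.002
grip_force: 0.0
```

```bash
python3 -c "
from h import *
go(0,-.0685,.118)"
```

```text
t 29.45 world [ 0.5421 -0.0381  0.138 ] tray [-0.0012 -0.1019] toolx yaw 80.99 down [-0.  0. -1.] w -0.002 F [ 0.1 -0.4 -0.3] units to goal [1.11 0.04 0.67]
```

{"api": "jog_arm", "payload": {"increments": [[[0.16, 0, 0.08, 0, 0, 0, -1], [0.16, 0, 0.08, 0, 0, 0, -1], [0.16, 0, 0.08, 0, 0, 0, -1], [0.16, 0, 0.1, 0, 0, 0, -1], [0.16, 0, 0.1, 0, 0, 0, -1]]]}}

```text
time: 29.87
tool_pos: [0.5458, -0.0142, 0.1244]
tcp_rot: [-2.389, -2.039, 0.0]
wrist_force: [0.0, -0.8, 0.8]
width: -0.0
grip_force: 0.3
```

{"api": "jog_arm", "payload": {"increments": [[[0.15, 0, 0.11, 0, 0, 0, -1], [0.15, 0, 0.12, 0, 0, 0, -1], [0.04, 0, 0.12, 0, 0, 0, -1], [0.04, 0, 0.12, 0, 0, 0, -1], [0.04, 0, 0.12, 0, 0, 0, -1]]]}}

```text
time: 30.28
tool_pos: [0.5478, -0.002, 0.1067]
tcp_rot: [-2.389, -2.04, -0.0]
wrist_force: [0.7, 0.2, 0.1]
width: -0.002
grip_force: 0.2
```

{"api": "jog_arm", "payload": {"increments": [[[0.03, 0, 0.1, 0, 0, 0, -1], [0.03, 0, 0.1, 0, 0, 0, -1], [0, 0, 0.1, 0, 0, 0, -1], [0, 0, 0.05, 0, 0, 0, -1], [0, 0, 0, 0, 0, 0, -1]]]}}

```text
time: 30.7
tool_pos: [0.5478, -0.0006, 0.0961]
tcp_rot: [-2.389, -2.039, 0.001]
wrist_force: [-0.1, 0.6, -0.3]
width: -0.0
grip_force: 0.0
```

```bash
python3 -c "
from h import *
go(0,-.0635,.094)"
```

```text
t 30.7 world [ 0.5478 -0.0006  0.0961] tray [-0.0016 -0.064 ] toolx yaw 80.95 down [-0.001  0.    -1.   ] w -0.0 F [-0.1  0.6 -0.3] units to goal [0.02 0.05 0.07]
```

Tips are at about 23 mm. Now small downward steps until contact.

{"api": "jog_arm", "payload": {"increments": [[[0, 0, 0.05, 0, 0, 0, -1], [0, 0, 0, 0, 0, 0, -1], [0, 0, 0, 0, 0, 0, -1], [0, 0, 0, 0, 0, 0, -1], [0, 0, 0, 0, 0, 0, -1]]]}}

```text
time: 31.12
tool_pos: [0.5481, -0.0005, 0.0952]
tcp_rot: [2.389, 2.039, 0.0]
wrist_force: [-1.0, 0.2, -0.6]
width: -0.002
grip_force: 0.0
```

{"api": "jog_arm", "payload": {"increments": [[[0, 0, 0.03, 0, 0, 0, -1], [0, 0, 0, 0, 0, 0, -1], [0, 0, 0, 0, 0, 0, -1], [0, 0, 0, 0, 0, 0, -1], [0, 0, 0, 0, 0, 0, -1]]]}}

```text
time: 31.53
tool_pos: [0.5482, -0.0005, 0.0946]
tcp_rot: [2.389, 2.039, 0.0]
wrist_force: [-1.4, 0.7, 5.9]
width: -0.001
grip_force: 2.7
```

Contact at 5.9 N with the tips at 21.6 mm, against the shut lid's top at 22 mm. I'll press slightly once more, then withdraw and check.

{"api": "jog_arm", "payload": {"increments": [[[0, 0, 0.02, 0, 0, 0, -1], [0, 0, 0, 0, 0, 0, -1], [0, 0, 0, 0, 0, 0, -1], [0, 0, -0.3, 0, 0, 0, -1], [0, 0, -0.8, 0, 0, 0, -1]]]}}

```text
time: 31.95
tool_pos: [0.5452, -0.0004, 0.1236]
tcp_rot: [-2.386, -2.036, 0.008]
wrist_force: [-0.3, 0.1, -0.1]
width: -0.002
grip_force: 0.0
```

{"api": "jog_arm", "payload": {"increments": [[[0, 0, -0.9, 0, 0, 0, -1], [-0.6, 0, -0.9, 0, 0, 0, -1], [-0.9, 0, -0.9, 0, 0, 0, -1], [-0.9, 0, -0.5, 0, 0, 0, -1], [-0.9, 0, 0, 0, 0, 0, -1]]]}}

```text
time: 32.37
tool_pos: [0.535, -0.0996, 0.2278]
tcp_rot: [2.383, 2.036, 0.008]
wrist_force: [1.2, 0.2, 0.1]
width: -0.001
grip_force: 0.0
```

{"api": "jog_arm", "payload": {"increments": [[[-0.9, 0, 0, 0, 0, 0, -1], [-0.9, 0, 0, 0, 0, 0, -1], [-0.9, 0, 0, 0, 0, 0, -1], [-0.9, 0, 0, 0, 0, 0, -1], [-0.9, 0, 0, 0, 0, 0, -1]]]}}

```text
time: 32.78
tool_pos: [0.5109, -0.2328, 0.2227]
tcp_rot: [2.389, 2.039, 0.0]
wrist_force: [0.4, 0.2, 1.1]
width: 0.004
grip_force: 0.0
```

```bash
python3 -c "
from h import *
go(0,-.0635,.094)
T=np.load('tray.npz');p,d=viewer.read_camera('top');c=viewer.camera_params('top')
R,t=np.array(c['R']),np.array(c['t'])
for x in(-.09,-.04,.05,.1):
  o=[]
  for y in(-.1,-.085,-.07,-.05,-.02,.02,.08):
    X=np.r_[T['R']@[x,y]+T['t'],.022];q=R@X+t;r=q[:2]/q[2];r=r*(1+c['k1']*(r@r));u,v=int(r[0]*c['fx']+c['cx']+.5),int(r[1]*c['fy']+c['cy']+.5)
    dd=np.median(d[v-1:v+2,u-1:u+2]);o.append((round(float((22+(q[2]-dd)*1000)),1),int(p[v,u].sum())))
  print(x,o)
m=(np.abs(p.astype(int)-0).sum(2)<60);
for n,(u,v) in dict(orange=(298,188),black=(296,209)).items(): print(n,p[v,u])
"
```

```text
t 32.7833 world [ 0.5109 -0.2328  0.2227] tray [-0.0007 -0.2991] toolx yaw 80.96 down [ 0. -0. -1.] w 0.004 F [0.4 0.2 1.1] units to goal [7.85 0.05 4.29]
-0.09 [(21.8, 243), (23.0, 257), (22.1, 260), (22.5, 257), (19.2, 254), (18.1, 163), (18.4, 244)]
-0.04 [(23.7, 265), (21.7, 262), (22.4, 264), (22.6, 261), (19.5, 258), (23.0, 199), (18.0, 245)]
0.05 [(22.5, 273), (22.6, 269), (23.4, 264), (22.2, 263), (18.5, 261), (18.9, 257), (18.4, 247)]
0.1 [(23.6, 273), (22.2, 271), (23.2, 271), (22.0, 265), (18.2, 266), (18.7, 255), (18.9, 245)]
orange [34 65 98]
black [16 18 19]
```

The lid reads flat at 22–23 mm from hinge to edge, against 18 mm for the deck, so it is shut. Both discs are in place and the arm is clear.

```bash
python3 -c "
from workcell import bot
print(bot.finish_job())"
```

```text
the job is handed in; nothing more can be done
None
```

I handed the job in at about 33 s: the three flowers are swept into the trough, the lid measured flat and shut over them, and both discs are still on the deck; I didn't re-measure the jar, spool and cutters at the end, and the hand-in gave no verdict.

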